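Roll the parts pot over, mouth-up, into the taped square

TASK

The thin aluminium parts pot was left upside down to drain. Roll it over on the bench, without picking it up off the bench, so that it stands mouth-up wholly inside the yellow taped square, ready to take the motor's bolts. Push and hook it only lightly, since its thin wall dents easily, and leave everything else on the bench where it is.

Things in the scene. Friction and masses are not known exactly. Their poses are not given: they have to be found in the camera images.
- pot: Bare aluminium pot, a plain straight cylinder, starts mouth-down: outer diameter 90 mm, 120 mm tall, side wall 4 mm, closed base 5 mm, 0.19 to 0.31 kg. Origin: centre of the mouth (rim plane); its z axis points from mouth to closed base: up while mouth-down, straight down once mouth-up. Too wide to grip across
- pot_mouth (a point): centre of the pot's mouth, in the rim plane (same point as the pot's origin)
- pot_mid (a point): middle of the pot on its axis, 60 mm from the mouth and from the base. The pot slides on the bench when pushed low (friction coefficient 0.54 to 0.69), tips over its far lower edge when pushed high up, and lies still on its side
- pot_base (a point): centre of the outer face of the pot's closed base, 120 mm from the mouth
- square: square of yellow tape stuck flat on the bench: 170 mm by 170 mm inside, tape 20 mm wide, no height to catch on. Origin at its centre, x and y along its sides
- tin: closed black varnish tin with red band and red lid, standing: 80 mm diameter, 102 mm tall, 0.6 kg, loose. Origin: centre of its underside
- end_bell: red cast motor end bell lying flat, boss up: 118 mm diameter over its lugs, 38 mm tall, 0.9 kg, loose. Origin: centre of its underside
- bearing: steel ball bearing lying flat: 72 mm diameter, 17 mm tall, loose. Origin: centre of its underside
- hammer: hammer with wooden handle lying flat, 260 mm long along its x axis, head at +x (60 mm long across, along y, off-centre), 26 mm tall, loose. Origin: middle of its length, on the bench
- meter: yellow multimeter lying flat: 150 mm along its x by 75 mm, 44 mm tall, loose. Origin: centre of its underside
- cowl: blue motor fan cowl with black grille, standing grille up: 140 mm diameter, 60 mm tall, loose. Origin: centre of its underside
- rotor: motor rotor with its shaft resting on two green V-blocks, fixed: 200 mm along its x by 72 mm, 98 mm tall. Origin: under its centre, on the bench
Mind the look-alikes: they are no part of the job. What is shaped like the pot but pink or turquoise is not meant.

How it is judged:
At the end, for the whole second after the job is handed in: The pot stands at rest mouth-up on the bench (base down within 6 mm, mouth above 115 mm), its base wholly inside the tape: centre within 41 mm of the square's centre along each of the square's sides (height (world z) of pot_base below 0.006 m and height (world z) of pot_mouth above 0.115 m and x of pot_base in the frame of square between -0.041 and 0.041 m and y of pot_base in the frame of square between -0.041 and 0.041 m and linear speed of pot below 0.02 m/s); the robot touches nothing.
It fails at once if the pot is lifted off the bench (its middle more than 105 mm above the bench; rolling over on an edge takes it to 75 mm) (height (world z) of pot_mid above 0.105 m).
It fails at once if the robot presses or squeezes the pot with more than 15 N (contact force between any of the fingers, the arm and pot above 15 N).
It fails at once if a loose bystander (tin, end bell, bearing, hammer, meter, cowl) is moved by more than 12 mm (distance of any of tin, end_bell, bearing, hammer, meter, cowl from where it was at the start of the episode above 0.012 m).
It also fails if it takes over 64 s, if anything falls off the work surface, if the arm or the gripper's body presses on something with over 40 N, if the wrist force passes 120 N, or if a joint passes its speed limit or range.

ROBOT

A 7-joint arm with a two-finger parallel gripper is mounted at the origin on the work surface. World frame = base frame: x ahead of the robot, y to its left, z up, the work surface at z = 0. Lengths are in m, angles in rad, forces in N, time in s.
With the tool pointing down it reaches from about 0.35 to 0.9 m from the base axis. Payload 8.1 kg.
Tool frame: the origin (TCP) lies at the very end of the fingers, on their centre line; the grasp point (between the pads) lies 19 mm behind it; z points along the fingers, y is the line along which they close (so a half turn about z gives the same grasp; the last joint's range is limited). The gripper opens to 92 mm and grips with 3 to 60 N. Pads are 19 mm wide; open, the fingers measure 130 mm over their backs; the gripper's body (75 mm by 190 mm) begins 47 mm behind the grasp point.
Start: joints at [-1.421, 0.434, 0.025, 1.573, -0.012, 1.134, -0.075], TCP at [0.156, 0.605, 0.187] pointing down, gripper open.
Joint ranges: [-2.62, 2.62], [-0.44, 2.09], [-1.27, 1.32], [0.08, 2.57], [-1.32, 4.46], [0.12, 2], [-2.74, 2.74]. Speed limits (rad/s): [2.22, 2.22, 3.01, 3.01, 3.14, 3.14, 3.14].

INTERFACE

Orientations are given as a rotation vector (axis times angle).
In Python, from cell import arm gives the robot as it stands.
- The arm moves only by the tool carry_out, never from a script. Its argument "commands" is a list of rows, each a list of 7 numbers: the opening, from 0 (shut) to 1 (fully open), then the shift along the tool's x, y, z each as a share of 0.025 m, from -1 to 1, then the turn, a rotation vector about the tool's x, y, z each as a share of 0.1 rad, from -1 to 1. A call has 1 to 8 rows; each row shifts and turns the commanded pose from where the row before left it, along the tool's axes as they then stand; what a row does not reach is not made up. A row lasts 1/10 s, in which the tool goes at most 50 mm and 8.59 degrees, less where a joint would pass 70% of its speed; a pose out of reach is approached as far as the arm can. A call with a number of a shift or a turn outside -1 to 1 is refused whole. A call with a gripper value outside its range is refused whole. The fingers move at their own pace and stop on an object; "squeeze" is the grip in N (left out, the last holds). Time passes only in rows, so rows that do not move let the fingers close. It gives the time, the measured TCP pose, the force, the opening and the grip force at its end, in the units of the state.
- arm.observe(): the state, without advancing time (a new reading comes with each control period).
- arm.get_image(name): name is "side" or "top"; returns a dict with "pixels" (480x640x3 uint8, red, green, blue), "range_z" (480x640 float32, m along the optical axis (not along the pixel's ray), 0 where there is no reading), "mtx" (3x3 intrinsics, pixels), "R" (3x3) and "t" (3): a world point X has camera coordinates R X + t. Camera axes: x right, y down, z forward; pixel columns grow to the right and rows downward; lengths in m; the calibration is good to about 2 mm. A picture is of the moment at which its call begins.
- arm.sign_off(): hands the job in; it is judged then, once.
The state is a dict: "clock": time; "joints": joint angles; "dq": joint speeds; "joint_efforts": joint torques, N m; "position": TCP position; "ee_rot": TCP orientation; "force": force on the tool from outside, world axes, zero at the start; "ft_torque": the same for the moment, N m; "width": opening from 0.0 (shut) to 1.0 (fully open); "gripper_force": force on a finger pad.
Only numpy, scipy, OpenCV 4.12 (cv2) and the standard library are available. Lean on these libraries where they do the work, as an engineer would, in place of code of your own. Each camera call takes 0.05 s, during which the arm holds its last target. There are 200 camera calls.

## Working session

There is one attempt and no reset: what is moved stays moved. The work goes in short steps, Python scripts to look and compute and a tool call to move; the robot and the scene stay as the last step left them, time stands still between calls to the robot, and variables do not carry over. Pictures are saved under pics/ and viewed, at most 10 in all, crops included, and the job is handed in when it is done.

Besides the shell and the picture viewer there is one more tool, called by a JSON object that holds its "name" and its "arguments". carry_out: Moves the arm, as the interface text tells. Shift numbers are shares of 0.025 m and turn numbers shares of 0.1 rad, none past 1 either way. Its arguments: {"type":"object","properties":{"commands":{"type":"array"},"squeeze":{"type":"number"}},"required":["commands"]}

```bash
mkdir -p pics; ls; cat > h.py <<'E'
import numpy as np, cv2
from cell import arm
def grab(n,f=None):
    im=arm.get_image(n)
    if f: cv2.imwrite('pics/'+f,im['pixels'][:,:,::-1])
    return im
def world(im,u,v,z=None):
    K,R,t=[np.array(im[k]) for k in('mtx','R','t')]
    d=np.linalg.inv(K)@[u,v,1]
    if z is None:
        return R.T@(d*im['range_z'][int(v),int(u)]-t)
    c=-R.T@t; w=R.T@d
    return c+w*(z-c[2])/w[2]
E
python3 - <<'E'
from h import *
for n in('side','top'):
    im=grab(n,n+'0.png'); print(n,im['mtx'],-im['R'].T@im['t'])
s=arm.observe();print(s)
E
```

```text
pics
side [[566.09636273   0.         336.44541131]
 [  0.         566.09636273 236.47753624]
 [  0.           0.           1.        ]] [ 0.19770228 -0.77139221  1.08308875]
top [[603.85539605   0.         315.2261304 ]
 [  0.         603.85539605 244.15160737]
 [  0.           0.           1.        ]] [0.3036325  0.04864358 1.64519141]
{'clock': 0.1, 'joints': array([-1.42060479,  0.43515022,  0.02497932,  1.57399538, -0.01160286,
        1.1339988 , -0.07508531]), 'dq': array([ 0.00170533, -0.00043226, -0.00141476, -0.00221822,  0.00092495,
       -0.00216163, -0.00058612]), 'joint_efforts': array([ 4.82294578e-03, -6.69118738e+01,  9.89024788e-01, -3.15146792e+01,
       -6.03809464e-02,  3.71924567e-02,  1.26026890e-05]), 'position': array([0.1562482 , 0.60462833, 0.18652962]), 'ee_rot': array([-3.96116292e-01, -3.11646903e+00,  2.20821944e-03]), 'force': array([ 0.94190302,  0.40461252, -0.40284566]), 'ft_torque': array([ 0.01526333, -0.01984673,  0.06675423]), 'gripper_force': 0.0, 'width': 1.001402880449904}
```

View pics/top0.png

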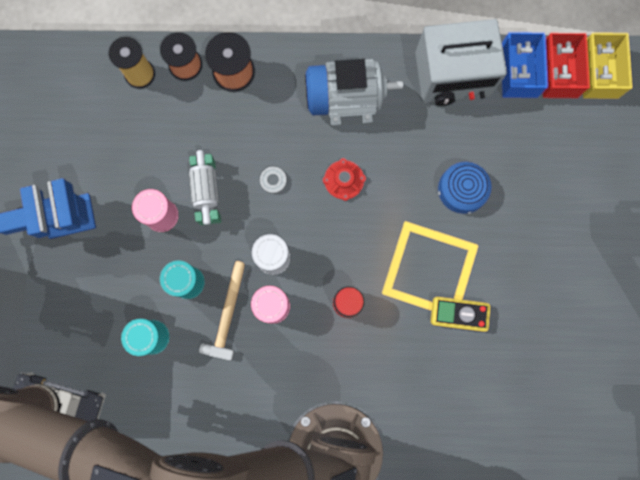

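View pics/side0.png

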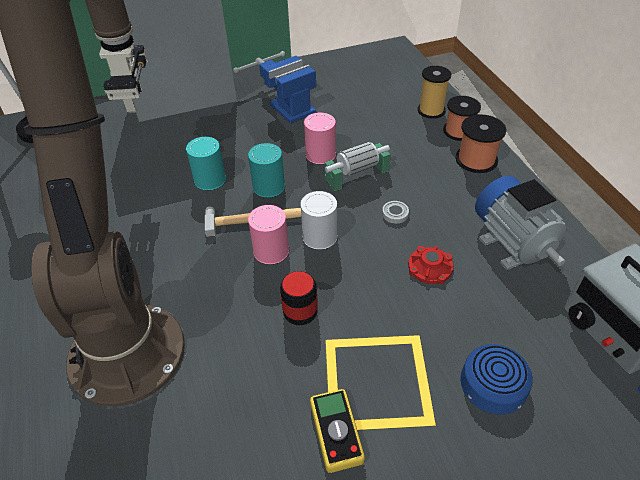

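The top view shows five pot-shaped things: bare aluminium (270,253), pink (270,304) and (153,209), and turquoise (180,279) and (144,337). I choose the aluminium one, at side (319,220). The yellow square's inside is centred near top (431,265), with the meter overlapping its lower right corner, the tin at (349,301) and the end bell at (345,179).

```bash
python3 - <<'E'
from h import *
t=grab('top');s=grab('side')
a=t['pixels'][150:350,220:500,::-1]; b=s['pixels'][170:330,220:440,::-1]
a=cv2.resize(a,None,fx=2.5,fy=2.5,interpolation=2); cv2.imwrite('pics/crop1.png',a)
R=t['R'];print(R.round(3))
# heights by depth
for n,u,v in [('pot',270,250),('pink',270,304),('tin',349,301),('bell',345,179),('bearing',264,180),('cowl',465,186),('meter',461,314),('bench',320,240),('hammerhead',217,353),('rotor',203,188)]:
    print(n,world(t,u,v).round(3))
print('pot side',world(s,319,205).round(3))
# top-disc fit from depth
def cloud(im):
    v,u=np.mgrid[0:480,0:640]; d=im['range_z']
    P=np.stack([(u-im['mtx'][0,2])/im['mtx'][0,0]*d,(v-im['mtx'][1,2])/im['mtx'][1,1]*d,d],-1)
    return (P-im['t'])@im['R']
for nm,im in(('top',t),('side',s)):
    C=cloud(im)
    for n,c,lo,hi,r in [('pot',(.29,.165),.11,.135,.065),('pink',(.15,.165),.1,.135,.065),('tin',(.15,-.04),.09,.12,.06),('bell',(.48,-.03),.01,.06,.09),('cowl',(.46,-.36),.05,.08,.09),('meter',(.11,-.36),.03,.06,.1),('bearing',(.47,.15),.008,.03,.06)]:
        c0=world(t,*{'pot':(270,250),'pink':(270,304),'tin':(349,301),'bell':(345,179),'cowl':(465,186),'meter':(461,314),'bearing':(273,180)}[n],(lo+hi)/2)
        m=(abs(C[...,2]-(lo+hi)/2)<(hi-lo)/2)&(np.hypot(C[...,0]-c0[0],C[...,1]-c0[1])<r)&(im['range_z']>0)
        P=C[m]
        if len(P)>20:
            (cx,cy),rr=cv2.minEnclosingCircle(P[:,:2].astype('f4')); print(nm,n,len(P),round(cx,3),round(cy,3),'r',round(rr,3),'z',np.median(P[:,2]).round(3))
# square
for nm,im in(('top',t),('side',s)):
    hsv=cv2.cvtColor(im['pixels'],cv2.COLOR_RGB2HSV)
    C=cloud(im); m=(hsv[...,0]>20)&(hsv[...,0]<35)&(hsv[...,1]>120)&(hsv[...,2]>120)&(C[...,2]<.012)
    c0=world(t,431,265,0); m&=np.hypot(C[...,0]-c0[0],C[...,1]-c0[1])<.17
    v,u=np.where(m); P=np.array([world(im,a,b,0)[:2] for a,b in zip(u,v)],'f4')
    r=cv2.minAreaRect(P); print(nm,'square',r,cv2.boxPoints(r).round(3).tolist())
E
```

```text
[[ 0.013 -1.    -0.004]
 [-0.989 -0.012 -0.148]
 [ 0.148  0.005 -0.989]]
pot [0.515 0.172 0.121]
pink [0.378 0.169 0.12 ]
tin [ 0.389 -0.031  0.105]
bell [ 0.725 -0.022  0.039]
bearing [0.726 0.202 0.014]
cowl [ 0.706 -0.345  0.054]
meter [ 0.362 -0.33   0.039]
bench [0.561 0.045 0.002]
hammerhead [0.252 0.314 0.024]
rotor [0.681 0.354 0.097]
pot side [0.51  0.167 0.12 ]
top pot 961 0.51 0.173 r 0.045 z 0.119
top pink 1002 0.378 0.171 r 0.045 z 0.119
top tin 738 0.388 -0.031 r 0.04 z 0.102
top bell 1092 0.743 -0.023 r 0.073 z 0.022
top cowl 1653 0.706 -0.349 r 0.067 z 0.059
top meter 1350 0.361 -0.331 r 0.079 z 0.036
top bearing 503 0.729 0.171 r 0.05 z 0.015
side pot 836 0.51 0.175 r 0.049 z 0.12
side pink 996 0.38 0.169 r 0.047 z 0.12
side tin 879 0.389 -0.033 r 0.04 z 0.103
side bell 1218 0.73 -0.02 r 0.06 z 0.021
side cowl 2798 0.707 -0.353 r 0.068 z 0.06
side meter 2708 0.363 -0.334 r 0.08 z 0.037
side bearing 452 0.723 0.18 r 0.043 z 0.016
top square ((0.46304696798324585, -0.2746155261993408), (0.25753676891326904, 0.24247150123119354), 72.33524322509766) [[0.30799999833106995, -0.3610000014305115], [0.5389999747276306, -0.4339999854564667], [0.6179999709129333, -0.1889999955892563], [0.3869999945163727, -0.11500000208616257]]
side square ((0.471979558467865, -0.25216782093048096), (0.21106740832328796, 0.239261656999588), 72.2010726928711) [[0.32600000500679016, -0.3160000145435333], [0.5540000200271606, -0.3889999985694885], [0.6179999709129333, -0.18799999356269836], [0.38999998569488525, -0.11500000208616257]]
```

View pics/crop1.png

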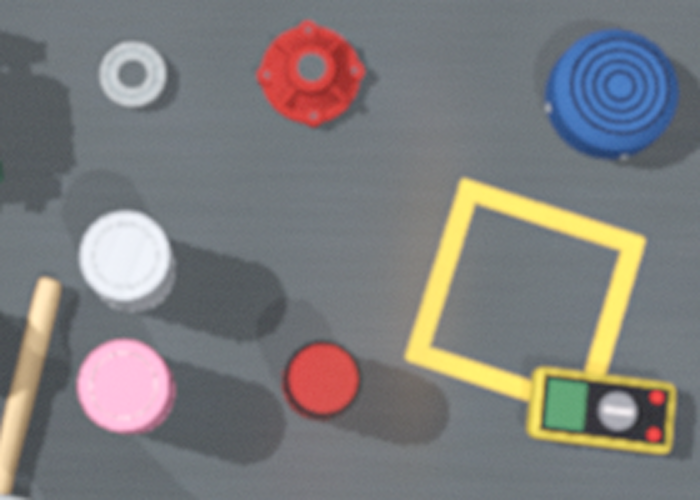

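The crop confirms the bare aluminium pot, with its closed base up, at crop (125,257). The tape's outer corners are at crop (462,178), (645,240) and (406,356).

```bash
cat >> h.py <<'E'
from scipy.spatial.transform import Rotation as Ro
def plan(P,R,maxs=.025,maxr=.1):
    """one tool-frame step list from now to pose (P,R), as total shift (in tool axes, shares of .025) and turn (shares of .1)"""
    s=arm.observe(); R0=Ro.from_rotvec(s['ee_rot'])
    return R0.inv().apply(np.array(P)-s['position'])/.025,(R0.inv()*R).as_rotvec()/.1
def pose(h,tilt):
    h=np.array([h[0],h[1],0])/np.hypot(*h[:2])
    z=h*np.sin(tilt)+np.array([0,0,-np.cos(tilt)]); y=np.cross([0,0,1.],h)
    return z,y
E
python3 - <<'E'
from h import *
t=grab('top')
f=lambda u,v:world(t,220+u/2.5,150+v/2.5,0)[:2]
A,B,C=f(462,178),f(645,240),f(406,356)
c=(B+C)/2; e1=B-A;e2=C-A
print(A,B,C,'len',np.linalg.norm(e1),np.linalg.norm(e2),'c',c,'ax',e1/np.linalg.norm(e1),e2/np.linalg.norm(e2))
s=grab('side')
A,B,C=[world(s,*p,0)[:2] for p in((419,336),(435,426),(326,341))]; print('side',A,B,C,(B+C)/2)
print('hammer end',world(t,240,264,.02),'turq',world(t,180,279,.12))
for sg in(1,-1):
  h=np.array([-.3,-.95]);z,y=pose(h,.65);y=sg*y
  R=Ro.from_matrix(np.stack([np.cross(y,z),y,z],1))
  print(sg,plan([.54,.27,.2],R), R.as_rotvec())
E
```

```text
[ 0.6172942  -0.18952574] [ 0.55028556 -0.39011629] [ 0.41950044 -0.12674782] len 0.2114869382461156 0.2075173144636863 c [ 0.484893   -0.25843206] ax [-0.31684527 -0.94847724] [-0.95314338  0.30251892]
side [ 0.61634981 -0.19108825] [ 0.55205995 -0.39015931] [ 0.41776226 -0.12874887] [ 0.48491111 -0.25945409]
hammer end [0.49024897 0.2607056  0.02      ] turq [0.43868791 0.39857886 0.12      ]
1 (array([-18.21064842,  -9.13249144,  -0.51525368]), array([ 5.25575262, -4.98315979, 15.60835793])) [ 2.14963669  1.57544145 -0.72431526]
-1 (array([-18.21064842,  -9.13249144,  -0.51525368]), array([  4.91393362,   5.18273959, -14.59771612])) [ 1.51928671 -2.07301545  0.51192025]
```

{"name": "carry_out", "arguments": {"commands": [[0.65,-0.9,-0.45,-0.05,0,0,0],[0.65,-0.9,-0.45,-0.05,0,0,0],[0.65,-0.9,-0.45,-0.05,0,0,0],[0.65,-0.9,-0.45,-0.05,0,0,0],[0.65,-0.9,-0.45,-0.05,0,0,0],[0.65,-0.9,-0.45,-0.05,0,0,0],[0.65,-0.9,-0.45,-0.05,0,0,0],[0.65,-0.9,-0.45,-0.05,0,0,0]]}}

```text
clock: 1.1
position: [0.3088, 0.4722, 0.1973]
ee_rot: [0.396, 3.116, 0.0]
force: [-0.9, 0.6, -0.2]
width: 0.651
gripper_force: 0.0
```

{"name": "carry_out", "arguments": {"commands": [[0.65,-0.9,-0.45,-0.05,0,0,0],[0.65,-0.9,-0.45,-0.05,0,0,0],[0.65,-0.9,-0.45,-0.05,0,0,0],[0.65,-0.9,-0.45,-0.05,0,0,0],[0.65,-0.9,-0.45,-0.05,0,0,0],[0.65,-0.9,-0.45,-0.05,0,0,0],[0.65,-0.9,-0.45,-0.05,0,0,0],[0.65,-0.9,-0.45,-0.05,0,0,0]]}}

```text
clock: 1.9
position: [0.4605, 0.3401, 0.2073]
ee_rot: [-0.396, -3.116, -0.0]
force: [0.3, 0.0, -0.1]
width: 0.649
gripper_force: 0.0
```

{"name": "carry_out", "arguments": {"commands": [[0.65,-0.9,-0.45,-0.05,0,0,0],[0.65,-0.9,-0.45,-0.05,0,0,0],[0.65,-0.9,-0.45,-0.05,0,0,0],[0.65,-0.9,-0.45,-0.05,0,0,0],[0.65,0,0,0,0.3,-0.28,0.89],[0.65,0,0,0,0.3,-0.28,0.89],[0.65,0,0,0,0.3,-0.28,0.89],[0.65,0,0,0,0.3,-0.28,0.89]]}}

```text
clock: 2.7
position: [0.5357, 0.2747, 0.2123]
ee_rot: [0.917, 2.896, -0.203]
force: [-0.2, 0.0, 0.4]
width: 0.652
gripper_force: 0.0
```

{"name": "carry_out", "arguments": {"commands": [[0.65,0,0,0,0.3,-0.28,0.89],[0.65,0,0,0,0.3,-0.28,0.89],[0.65,0,0,0,0.3,-0.28,0.89],[0.65,0,0,0,0.3,-0.28,0.89],[0.65,0,0,0,0.3,-0.28,0.89],[0.65,0,0,0,0.3,-0.28,0.89],[0.65,0,0,0,0.3,-0.28,0.89],[0.65,0,0,0,0.3,-0.28,0.89]]}}

```text
clock: 3.5
position: [0.5355, 0.2752, 0.2121]
ee_rot: [1.754, 2.203, -0.547]
force: [-0.0, -0.5, -0.7]
width: 0.649
gripper_force: 0.0
```

{"name": "carry_out", "arguments": {"commands": [[0.65,0,0,0,0.3,-0.28,0.89],[0.65,0,0,0,0.3,-0.28,0.89],[0.65,0,0,0,0.3,-0.28,0.89],[0.65,0,0,0,0.3,-0.28,0.89],[0.65,0,0,0,0.3,-0.28,0.89],[0.65,0,0,0,0,0,0]]}}

```text
clock: 4.1
position: [0.5358, 0.2748, 0.2107]
ee_rot: [2.122, 1.643, -0.713]
force: [0.2, 0.5, -0.4]
width: 0.65
gripper_force: 0.0
```

```bash
cat >> h.py <<'E'
H=np.array([-.312,-.95]);H=H/np.linalg.norm(H); C0=np.array([.485,-.259])
def Rt(tilt,h=H):
    z,y=pose(h,tilt); return Ro.from_matrix(np.stack([np.cross(y,z),y,z],1))
def show(P=None,tilt=None,h=H):
    np.set_printoptions(precision=3,suppress=True)
    s=arm.observe();print('t',s['clock'],'pos',s['position'],'q',s['joints'],'F',s['force'],'w',s['width']); print(Ro.from_rotvec(s['ee_rot']).as_matrix())
    if P is not None: print(plan(P,Rt(tilt,h)))
E
python3 - <<'E'
from h import *
p=np.array([.51,.173])-H*.075
show([*p,.14],.65)
print(p)
E
```

```text
t 4.1 pos [0.536 0.275 0.211] q [-1.069  0.817  0.64   1.18  -0.015  1.73  -0.739] F [ 0.234  0.478 -0.399] w 0.6498735998295367
[[ 0.195  0.966 -0.168]
 [ 0.783 -0.257 -0.567]
 [-0.591 -0.021 -0.806]]
(array([0.695, 0.279, 2.991]), array([ 0.177, -0.17 ,  0.585]))
[0.533 0.244]
```

{"name": "carry_out", "arguments": {"commands": [[0.65,0.17,0.07,0.75,0.18,-0.17,0.58],[0.65,0.17,0.07,0.75,0,0,0],[0.65,0.17,0.07,0.75,0,0,0],[0.65,0.17,0.07,0.75,0,0,0],[0.65,0.6,0,0.8,0,0,0],[0.65,0.6,0,0.8,0,0,0],[0.65,0.6,0,0.8,0,0,0],[0.65,0.6,0,0.8,0,0,0]]}}

```text
clock: 4.9
position: [0.5325, 0.2428, 0.0413]
ee_rot: [2.16, 1.572, -0.724]
force: [-0.6, 0.4, 0.2]
width: 0.651
gripper_force: 0.0
```

```bash
python3 - <<'E'
from h import *
p=np.array([.51,.173])-H*.055
show([*p,.04],.65)
s=grab('side'); cv2.imwrite('pics/s1.png',cv2.resize(s['pixels'][60:330,140:460,::-1],None,fx=2,fy=2))
E
```

```text
t 4.9 pos [0.533 0.243 0.041] q [-1.047  0.956  0.605  1.372 -0.076  1.435 -0.818] F [-0.643  0.358  0.192] w 0.6508988777596207
[[ 0.245  0.951 -0.186]
 [ 0.76  -0.308 -0.572]
 [-0.602 -0.002 -0.799]]
(array([-0.555,  0.012,  0.483]), array([ 0.014, -0.045,  0.046]))
```

View pics/s1.png

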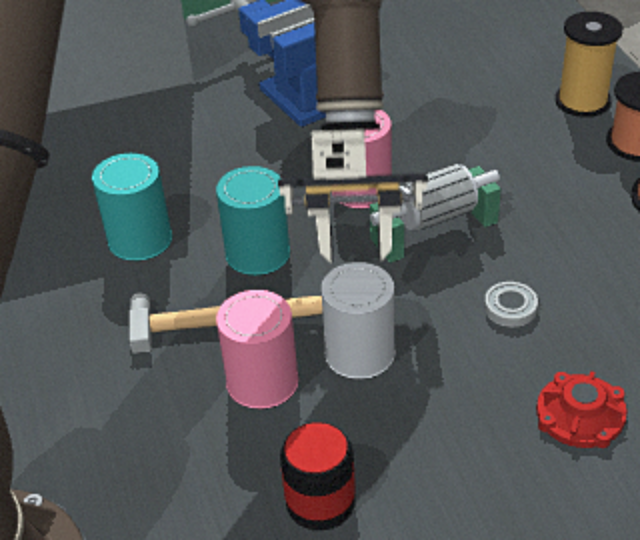

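The crop shows the two open fingertips at (325,255) and (387,255), just behind the pot's top at (358,290). The hammer handle's end at (322,303) is clear of them. Next I make the slow low push.

{"name": "carry_out", "arguments": {"commands": [[0.65,-0.17,0,0.13,0,0,0],[0.65,-0.17,0,0.13,0,0,0],[0.65,-0.17,0,0.13,0,0,0],[0.65,-0.12,0,0.09,0,0,0],[0.65,-0.12,0,0.09,0,0,0],[0.65,-0.12,0,0.09,0,0,0],[0.65,-0.12,0,0.09,0,0,0],[0.65,-0.12,0,0.09,0,0,0]]}}

```text
clock: 5.75
position: [0.5217, 0.2092, 0.042]
ee_rot: [2.161, 1.568, -0.725]
force: [0.3, -1.1, -0.3]
width: 0.651
gripper_force: 0.0
```

{"name": "carry_out", "arguments": {"commands": [[0.65,-0.12,0.08,0.09,0,0,0],[0.65,-0.17,0.11,0.13,0,0,0],[0.65,-0.17,0.11,0.13,0,0,0],[0.65,-0.17,0.11,0.13,0,0,0],[0.65,-0.17,0.11,0.13,0,0,0],[0.65,-0.17,0.11,0.13,0,0,0],[0.65,-0.17,0.11,0.13,0,0,0],[0.65,-0.17,0.11,0.13,0,0,0]]}}

```text
clock: 6.55
position: [0.5292, 0.1632, 0.0418]
ee_rot: [2.161, 1.567, -0.725]
force: [-0.2, 3.1, 1.5]
width: 0.648
gripper_force: 1.3
```

```bash
cat >> h.py <<'E'
def cloud(im):
    v,u=np.mgrid[0:480,0:640]; d=im['range_z']
    P=np.stack([(u-im['mtx'][0,2])/im['mtx'][0,0]*d,(v-im['mtx'][1,2])/im['mtx'][1,1]*d,d],-1)
    return (P-im['t'])@im['R']
def blob(im,box,zlo,zhi):
    """grey (unsaturated bright) points within x0,x1,y0,y1 box and heights"""
    C=cloud(im);hsv=cv2.cvtColor(im['pixels'],cv2.COLOR_RGB2HSV)
    m=(C[...,0]>box[0])&(C[...,0]<box[1])&(C[...,1]>box[2])&(C[...,1]<box[3])&(C[...,2]>zlo)&(C[...,2]<zhi)&(im['range_z']>0)&(hsv[...,1]<60)
    return C[m]
E
python3 - <<'E'
from h import *
show()
for n in('top','side'):
    P=blob(grab(n),(.44,.65,-.12,.23),.112,.126); 
    for y in(P,):
        print(n,len(P),P.min(0),P.max(0),(P.min(0)+P.max(0))/2,np.median(P,0))
E
```

```text
t 6.55 pos [0.529 0.163 0.042] q [-1.008  0.896  0.625  1.528 -0.033  1.314 -0.763] F [-0.249  3.09   1.459] w 0.6480023756184087
[[ 0.248  0.951 -0.188]
 [ 0.758 -0.311 -0.573]
 [-0.603 -0.001 -0.798]]
top 947 [0.472 0.101 0.112] [0.623 0.23  0.126] [0.548 0.165 0.119] [0.516 0.146 0.119]
side 954 [0.473 0.097 0.112] [0.632 0.228 0.126] [0.552 0.163 0.119] [0.516 0.144 0.12 ]
```

```bash
python3 - <<'E'
from h import *
s=grab('side'); cv2.imwrite('pics/s2.png',cv2.resize(s['pixels'][120:320,220:440,::-1],None,fx=3,fy=3))
E
```

```text
(no output)
```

View pics/s2.png

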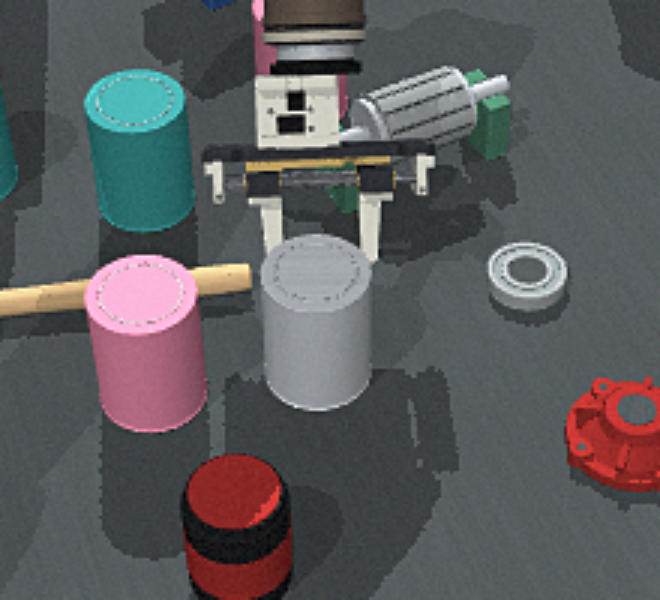

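The crop shows the pot upright, its top ellipse centred at (316,274), seated between the fingertips at (272,255) and (372,255). The hammer and pink pot are clear.

```bash
cat >> h.py <<'E'
def potfit(im,c,z=.12,r=.045):
    """mask of unsaturated top-disc points, image moments -> world"""
    P=blob(im,(c[0]-.07,c[0]+.07,c[1]-.07,c[1]+.07),z-.005,z+.006)[:,:2]
    for _ in range(10):
        P2=P[np.hypot(*(P-c).T)<r+.006]; c=P2.mean(0)
    return c,len(P2)
E
python3 - <<'E'
from h import *
s=grab('side');t=grab('top')
print(world(s,325.3,211.3,.12),potfit(s,np.array([.518,.14])),potfit(t,np.array([.518,.14])))
show()
E
```

```text
[0.51721222 0.14064419 0.12      ] (array([0.51599072, 0.1410716 ]), 807) (array([0.51586723, 0.14363438]), 843)
t 6.8 pos [0.529 0.163 0.042] q [-1.008  0.897  0.625  1.527 -0.032  1.315 -0.764] F [ 0.229 -1.098  0.744] w 0.6489856528071509
[[ 0.248  0.95  -0.188]
 [ 0.758 -0.311 -0.573]
 [-0.603 -0.    -0.797]]
```

{"name": "carry_out", "arguments": {"commands": [[0.65,-0.17,0.11,0.13,0,0,0],[0.65,-0.17,0.11,0.13,0,0,0],[0.65,-0.17,0.11,0.13,0,0,0],[0.65,-0.17,0.11,0.13,0,0,0],[0.65,-0.17,0.11,0.13,0,0,0],[0.65,-0.17,0.11,0.13,0,0,0],[0.65,-0.17,0.11,0.13,0,0,0],[0.65,-0.17,0.11,0.13,0,0,0]]}}

```text
clock: 7.6
position: [0.5368, 0.1156, 0.0415]
ee_rot: [2.161, 1.567, -0.725]
force: [-0.7, 1.4, 0.9]
width: 0.649
gripper_force: 1.2
```

{"name": "carry_out", "arguments": {"commands": [[0.65,-0.17,0.11,0.13,0,0,0],[0.65,-0.17,0.11,0.13,0,0,0],[0.65,-0.17,0.11,0.13,0,0,0],[0.65,-0.17,0.11,0.13,0,0,0],[0.65,-0.17,0.11,0.13,0,0,0],[0.65,-0.17,0.11,0.13,0,0,0],[0.65,-0.17,0.11,0.13,0,0,0],[0.65,-0.17,0.11,0.13,0,0,0]]}}

```text
clock: 8.4
position: [0.5444, 0.0681, 0.0413]
ee_rot: [2.161, 1.567, -0.725]
force: [-0.8, 3.8, 1.6]
width: 0.649
gripper_force: 1.6
```

```bash
python3 - <<'E'
from h import *
show()
c=np.array([.53,.045])
print(potfit(grab('side'),c),potfit(grab('top'),c))
E
```

```text
t 8.4 pos [0.544 0.068 0.041] q [-0.915  0.862  0.648  1.629  0.019  1.198 -0.676] F [-0.809  3.75   1.637] w 0.6490689383464994
[[ 0.248  0.951 -0.188]
 [ 0.758 -0.311 -0.573]
 [-0.603 -0.    -0.798]]
(array([0.538, 0.05 ]), 902) (array([0.538, 0.05 ]), 815)
```

{"name": "carry_out", "arguments": {"commands": [[0.65,-0.17,0.1,0.13,0,0,0],[0.65,-0.17,0.1,0.13,0,0,0],[0.65,-0.17,0.1,0.13,0,0,0],[0.65,-0.17,0.1,0.13,0,0,0],[0.65,-0.17,0.1,0.13,0,0,0],[0.65,-0.17,0.1,0.13,0,0,0],[0.65,-0.17,0.1,0.13,0,0,0],[0.65,-0.17,0.1,0.13,0,0,0]]}}

```text
clock: 9.3
position: [0.5501, 0.0212, 0.041]
ee_rot: [2.161, 1.567, -0.725]
force: [-0.3, 3.6, 2.5]
width: 0.65
gripper_force: 1.6
```

{"name": "carry_out", "arguments": {"commands": [[0.65,-0.17,0.1,0.13,0,0,0],[0.65,-0.17,0.1,0.13,0,0,0],[0.65,-0.17,0.1,0.13,0,0,0],[0.65,-0.17,0.1,0.13,0,0,0],[0.65,-0.17,0.1,0.13,0,0,0],[0.65,-0.17,0.1,0.13,0,0,0],[0.65,-0.17,0.1,0.13,0,0,0],[0.65,-0.1,0.05,0.07,0,0,0]]}}

```text
clock: 10.1
position: [0.5553, -0.0235, 0.041]
ee_rot: [2.161, 1.567, -0.726]
force: [-0.3, 2.8, 1.3]
width: 0.651
gripper_force: 1.5
```

{"name": "carry_out", "arguments": {"commands": [[0.65,0.3,0,-0.23,0,0,0],[0.65,0.5,0,-0.4,0,0,0],[0.65,0.5,0,-0.4,0,0,0],[0.65,-0.6,0,-0.8,0,0,0],[0.65,-0.6,0,-0.8,0,0,0],[0.65,-0.6,0,-0.8,0,0,0]]}}

```text
clock: 10.7
position: [0.5689, 0.019, 0.1175]
ee_rot: [2.159, 1.57, -0.725]
force: [0.9, -1.1, -0.3]
width: 0.652
gripper_force: 0.0
```

```bash
python3 - <<'E'
from h import *
c=np.array([.548,-.045])
a,n=potfit(grab('side'),c);b,m=potfit(grab('top'),c);print(a,n,b,m)
c=(a+b)/2; print('lands',c+.21*H,'want',C0)
show([*(c-.05*H),.108],.65)
E
```

```text
[ 0.54968584 -0.04144751] 1020 [ 0.54942685 -0.03872038] 837
lands [ 0.48403123 -0.23959951] want [ 0.485 -0.259]
t 10.8 pos [0.571 0.019 0.12 ] q [-0.859  0.772  0.696  1.58   0.08   1.283 -0.585] F [ 0.52  -0.054 -0.138] w 0.6522318411444269
[[ 0.249  0.951 -0.183]
 [ 0.76  -0.309 -0.572]
 [-0.601  0.004 -0.799]]
(array([-0.12 , -0.075,  0.674]), array([ 0.048, -0.055,  0.003]))
```

{"name": "carry_out", "arguments": {"commands": [[0.4,-0.06,-0.04,0.33,0,0,0],[0.4,-0.06,-0.04,0.33,0,0,0],[0.4,0,0,0,0,0,0],[0.4,-0.13,0,0.1,0,0,0],[0.4,-0.13,0,0.1,0,0,0],[0.4,-0.13,0,0.1,0,0,0],[0.4,-0.16,0,0.12,0,0,0],[0.4,-0.16,0,0.12,0,0,0]]}}

```text
clock: 11.6
position: [0.5556, -0.0158, 0.1056]
ee_rot: [2.161, 1.567, -0.725]
force: [-0.0, 0.3, 1.1]
width: 0.402
gripper_force: 0.0
```

{"name": "carry_out", "arguments": {"commands": [[0.4,-0.19,0,0.08,0,0,0],[0.4,-0.19,0,0.08,0,0,0],[0.4,-0.19,0,0.08,0,0,0],[0.4,-0.19,0,0.08,0,0,0]]}}

```text
clock: 12.0
position: [0.5493, -0.0347, 0.1107]
ee_rot: [2.161, 1.567, -0.725]
force: [0.2, -0.2, -0.6]
width: 0.398
gripper_force: 0.0
```

```bash
python3 - <<'E'
from h import *
show()
s=grab('side'); cv2.imwrite('pics/s3.png',cv2.resize(s['pixels'][160:440,220:500,::-1],None,fx=2,fy=2))
E
```

```text
t 12.0 pos [ 0.549 -0.035  0.111] q [-0.828  0.738  0.71   1.69   0.112  1.188 -0.558] F [ 0.189 -0.171 -0.646] w 0.39802958887251805
[[ 0.248  0.95  -0.188]
 [ 0.758 -0.311 -0.573]
 [-0.603 -0.    -0.798]]
```

View pics/s3.png

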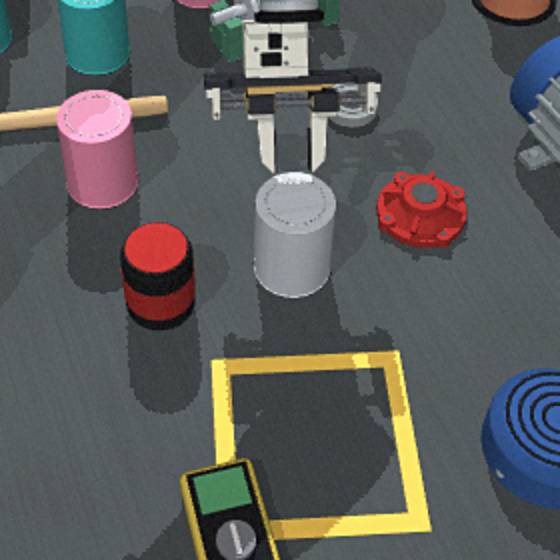

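The crop shows the fingers at (268,168) and (318,168) on the pot's rear upper edge, with the pot at (295,235) still about upright. The tin, end bell and square are clear. I keep pushing.

{"name": "carry_out", "arguments": {"commands": [[0.4,-0.19,0,0.08,0,0,0],[0.4,-0.19,0,0.08,0,0,0],[0.4,-0.19,0,0.08,0,0,0],[0.4,-0.19,0,0.08,0,0,0]]}}

```text
clock: 12.45
position: [0.5431, -0.0537, 0.1157]
ee_rot: [2.161, 1.567, -0.725]
force: [0.4, 0.2, -0.1]
width: 0.397
gripper_force: 0.0
```

```bash
python3 - <<'E'
from h import *
show()
for n in('side','top'):
    P=blob(grab(n),(.44,.64,-.2,.03),.02,.16)
    a=P[:,:2]@H; c=np.array([.5495,-.04])@H
    for lo in range(-60,130,15):
        q=P[(a-c>lo/1e3)&(a-c<(lo+15)/1e3)]
        if len(q)>5: print(n,lo,len(q),np.percentile(q[:,2],95))
E
```

```text
t 12.45 pos [ 0.543 -0.054  0.116] q [-0.817  0.718  0.719  1.719  0.128  1.168 -0.544] F [ 0.362  0.209 -0.145] w 0.3967695936647522
[[ 0.248  0.95  -0.188]
 [ 0.758 -0.311 -0.573]
 [-0.603 -0.    -0.798]]
side -45 94 0.12269764438067762
side -30 171 0.1230158165220441
side -15 249 0.15898393091777202
side 0 256 0.12312576999308741
side 15 417 0.12261621092074239
side 30 825 0.12025774852171522
side 45 13 0.10033223812481808
top -45 21 0.12470952487816503
top -30 112 0.12612257982726421
top -15 162 0.15455728451242653
top 0 228 0.12471241547921537
top 15 193 0.12489562841020335
top 30 111 0.12458608806525617
```

```bash
python3 - <<'E'
from h import *
s=grab('side')
def pr(X): 
    x=s['mtx']@(s['R']@np.array(X)+s['t']); return x[:2]/x[2]
o=arm.observe();print(pr([.549,-.035,.111]),'now',pr(o['position']), 'at s1',pr([.5325,.2428,.0413]))
u,v=pr(o['position']);u,v=int(u),int(v)
cv2.imwrite('pics/s4.png',cv2.resize(s['pixels'][v-80:v+70,u-90:u+90,::-1],None,fx=4,fy=4));print(u,v)
E
```

```text
[365.82062012 262.35803797] now [366.73152248 267.76622639] at s1 [317.81138668 205.41367022]
366 267
```

View pics/s4.png

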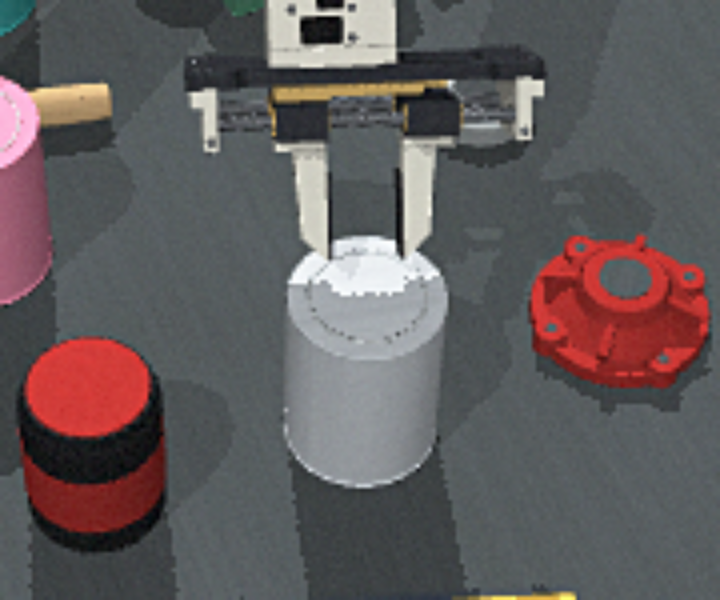

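The crop shows the fingertips at (325,258) and (410,258) hovering above the pot's top, while the pot is still upright. The fingers end short of the reported TCP at (360,320), so I measure that offset.

```bash
python3 - <<'E'
from h import *
o=arm.observe();R=Ro.from_rotvec(o['ee_rot'])
for n in('side','top'):
    im=grab(n);C=cloud(im)[im['range_z']>0]
    L=R.inv().apply(C-o['position'])
    m=(abs(L[:,1])<.06)&(abs(L[:,0])<.03)&(L[:,2]>-.1)&(L[:,2]<.03)&(C[:,2]>.130)
    L=L[m]
    for lo in range(-100,20,8):
        q=L[(L[:,2]>lo/1e3)&(L[:,2]<(lo+8)/1e3)]
        if len(q)>3: print(n,lo,len(q),'y',q[:,1].min(),q[:,1].max(),'x',np.percentile(q[:,0],[5,50,95]))
E
```

```text
side -100 60 y -0.0374381634974427 0.038757234037191134 x [-0.01460069 -0.01145233 -0.00762862]
side -92 66 y -0.03713735743684219 0.03853199663325169 x [-0.0142063  -0.01031644 -0.00491783]
side -84 69 y -0.035759315175863685 0.03619683566543548 x [-0.01547672 -0.01165965 -0.0064633 ]
side -76 61 y -0.03563487978313046 0.03620274555400524 x [-0.01446526 -0.01080403 -0.00439577]
side -68 65 y -0.035368020748722626 0.035739454871798665 x [-0.01442013 -0.01100617 -0.00380916]
side -60 65 y -0.03428444253438509 0.03583038216347671 x [-0.01466842 -0.01211426 -0.0040481 ]
side -52 38 y -0.029689629714893005 0.031149640078976415 x [-0.01494985 -0.01105717 -0.00381518]
side -44 13 y -0.023468514765639777 0.026690026232667297 x [-0.0127221  -0.01176281  0.00052477]
top -100 4 y 0.019468915262247168 0.021230000978837208 x [-0.00298214 -0.00155463  0.00190208]
top -92 7 y 0.017704009875761248 0.0248091556512772 x [-0.01166159 -0.00994131  0.00605217]
top -84 15 y -0.030527822217981476 0.03355777345571873 x [-0.01582847 -0.0116236  -0.00681047]
top -76 30 y -0.037060023242255255 0.035686537607393896 x [-0.0139724  -0.01123691 -0.00425312]
top -68 29 y -0.036030066753940396 0.0355593122624114 x [-0.01277473 -0.00924593  0.0038748 ]
top -60 39 y -0.03471302360940574 0.034421507430455564 x [-0.01228226 -0.01003916  0.00220219]
top -52 22 y -0.03435060091086488 0.030635970093154778 x [-0.0133834  -0.00992804  0.00121827]
top -44 8 y -0.023914923959383674 0.026586894394869783 x [-0.01096278 -0.00908118 -0.00504793]
```

{"name": "carry_out", "arguments": {"commands": [[0.4,0.72,0,-0.54,0,0,0],[0.4,0.72,0,-0.54,0,0,0],[0.4,0.72,0,-0.54,0,0,0],[0.4,0.58,0,0.76,0,0,0],[0.4,0.58,0,0.76,0,0,0],[0.4,0,0,0,0,0,0]]}}

```text
clock: 13.3
position: [0.5625, 0.0117, 0.065]
ee_rot: [2.159, 1.57, -0.731]
force: [-0.1, 0.2, -0.2]
width: 0.403
gripper_force: 0.0
```

{"name": "carry_out", "arguments": {"commands": [[0.4,-0.16,0,0.12,0,0,0],[0.4,-0.16,0,0.12,0,0,0],[0.4,-0.16,0,0.12,0,0,0],[0.4,-0.11,0,0.08,0,0,0],[0.4,-0.11,0,0.08,0,0,0],[0.4,-0.11,0,0.08,0,0,0],[0.4,-0.14,0,0.08,0,0,0],[0.4,-0.14,0,0.08,0,0,0]]}}

```text
clock: 14.1
position: [0.5547, -0.0201, 0.069]
ee_rot: [2.16, 1.568, -0.723]
force: [1.7, 2.6, 1.0]
width: 0.397
gripper_force: 1.7
```

```bash
cat >> h.py <<'E'
def tip():
    o=arm.observe(); return o['position']-.037*Ro.from_rotvec(o['ee_rot']).as_matrix()[:,2]
def prof(c,names=('side','top')):
    for n in names:
        P=blob(grab(n),(.38,.66,-.4,.03),.02,.16); a=(P[:,:2]-c)@H; l=(P[:,:2]-c)@[.95,-.312]
        P=P[abs(l)<.05];a=a[abs(l)<.05]
        print(n,[(lo,int(m.sum()),round(1e3*np.percentile(P[m,2],80))) for lo in range(-75,260,15) for m in [(a>lo/1e3)&(a<lo/1e3+.015)] if m.sum()>5])
E
python3 - <<'E'
from h import *
show();print(tip(), (tip()[:2]-[.5495,-.04])@H)
prof(np.array([.5495,-.04]))
E
```

```text
t 14.1 pos [ 0.555 -0.02   0.069] q [-0.825  0.801  0.684  1.689  0.081  1.139 -0.583] F [1.688 2.609 0.987] w 0.39739750921530703
[[ 0.247  0.951 -0.186]
 [ 0.759 -0.31  -0.573]
 [-0.602  0.001 -0.798]]
[0.562 0.001 0.099] -0.042792927611659926
side [(-75, 101, 154), (-60, 173, 137), (-45, 106, 125), (-30, 163, 125), (-15, 207, 124), (0, 243, 124), (15, 354, 122), (30, 650, 119), (45, 310, 111)]
top [(-75, 15, 144), (-60, 87, 135), (-45, 123, 125), (-30, 189, 126), (-15, 219, 125), (0, 229, 124), (15, 204, 124), (30, 155, 122), (45, 29, 124)]
```

{"name": "carry_out", "arguments": {"commands": [[0.4,-0.17,0,0.08,0,0,0],[0.4,-0.17,0,0.08,0,0,0],[0.4,-0.17,0,0.08,0,0,0],[0.4,-0.17,0,0.08,0,0,0],[0.4,-0.17,0,0.08,0,0,0],[0.4,-0.17,0,0.08,0,0,0]]}}

```text
clock: 14.8
position: [0.545, -0.0473, 0.0748]
ee_rot: [2.161, 1.567, -0.726]
force: [0.2, 1.8, 3.3]
width: 0.399
gripper_force: 1.3
```

```bash
python3 - <<'E'
from h import *
print(tip(), (tip()[:2]-[.5495,-.04])@H)
prof(np.array([.5495,-.04]))
E
```

```text
[ 0.55199239 -0.02613834  0.10428504] -0.013947293831307642
side [(-60, 13, 157), (-45, 143, 157), (-30, 168, 141), (-15, 41, 129), (0, 164, 141), (15, 261, 137), (30, 360, 131), (45, 451, 125), (60, 424, 120), (75, 109, 116)]
top [(-60, 7, 154), (-45, 38, 146), (-30, 180, 134), (-15, 190, 123), (0, 209, 140), (15, 219, 137), (30, 205, 132), (45, 200, 127), (60, 158, 122), (75, 57, 117)]
```

{"name": "carry_out", "arguments": {"commands": [[0.4,-0.17,0,0.08,0,0,0],[0.4,-0.17,0,0.08,0,0,0],[0.4,-0.17,0,0.08,0,0,0],[0.4,-0.17,0,0.08,0,0,0],[0.4,-0.17,0,0.08,0,0,0],[0.4,-0.17,0,0.08,0,0,0],[0.4,-0.17,0,0.08,0,0,0],[0.4,-0.17,0,0.08,0,0,0]]}}

```text
clock: 15.7
position: [0.5338, -0.082, 0.0824]
ee_rot: [2.161, 1.567, -0.725]
force: [0.2, -0.2, -0.1]
width: 0.399
gripper_force: 0.0
```

{"name": "carry_out", "arguments": {"commands": [[0.4,-0.17,0,0.08,0,0,0],[0.4,-0.17,0,0.08,0,0,0],[0.4,-0.17,0,0.08,0,0,0],[0.4,-0.17,0,0.08,0,0,0]]}}

```text
clock: 16.1
position: [0.5281, -0.0995, 0.0863]
ee_rot: [2.161, 1.567, -0.725]
force: [0.2, -0.4, -0.0]
width: 0.399
gripper_force: 0.0
```

```bash
python3 - <<'E'
from h import *
print(tip(), (tip()[:2]-[.5495,-.04])@H)
prof(np.array([.5495,-.04]))
E
```

```text
[ 0.53507987 -0.07826122  0.11584782] 0.040850427439768945
side [(0, 9, 156), (15, 114, 157), (30, 195, 146), (45, 215, 91), (60, 181, 90), (75, 191, 89), (90, 192, 90), (105, 202, 89), (120, 210, 89), (135, 200, 89), (150, 718, 83), (165, 8, 60)]
top [(15, 27, 157), (30, 111, 145), (45, 166, 89), (60, 164, 88), (75, 166, 88), (90, 164, 88), (105, 162, 89), (120, 158, 89), (135, 161, 89), (150, 129, 89)]
```

```bash
cat >> h.py <<'E'
def tplan(T,tilt,h=H):
    R=Rt(tilt,h); P=np.array(T)+.037*R.as_matrix()[:,2]; np.set_printoptions(precision=3,suppress=True); print(plan(P,R))
def ridge(names=('side','top'),zl=.08,zh=.098):
    for n in names:
        P=blob(grab(n),(.38,.64,-.3,-.07),zl,zh)[:,:2]
        P=P[abs((P-[.5495,-.04])@[.95,-.312])<.05]
        c=P.mean(0);w,v=np.linalg.eigh(np.cov((P-c).T));d=v[:,1]*np.sign(v[:,1]@H);a=(P-c)@d
        print(n,len(P),'c',c,'d',d,'ends',c+np.percentile(a,1)*d,c+np.percentile(a,99)*d,'len',np.ptp(a))
E
python3 - <<'E'
from h import *
ridge()
m=np.array([.5495,-.04])+.046*H
tplan([*(m-.07*H),.12],1.2)
s=grab('side'); cv2.imwrite('pics/s5.png',cv2.resize(s['pixels'][180:440,250:510,::-1],None,fx=2.3,fy=2.3))
E
```

```text
side 1239 c [ 0.50392972 -0.13736825] d [-0.33447573 -0.94240437] ends [ 0.52471276 -0.07881087] [ 0.48502924 -0.19062143] len 0.12436168283809385
top 902 c [ 0.50574953 -0.13464685] d [-0.33891919 -0.94081549] ends [ 0.5258697  -0.07879469] [ 0.48610507 -0.18917847] len 0.12057190429688898
(array([ 1.176,  0.073, -1.911]), array([ 0.007, -5.528,  0.011]))
```

View pics/s5.png

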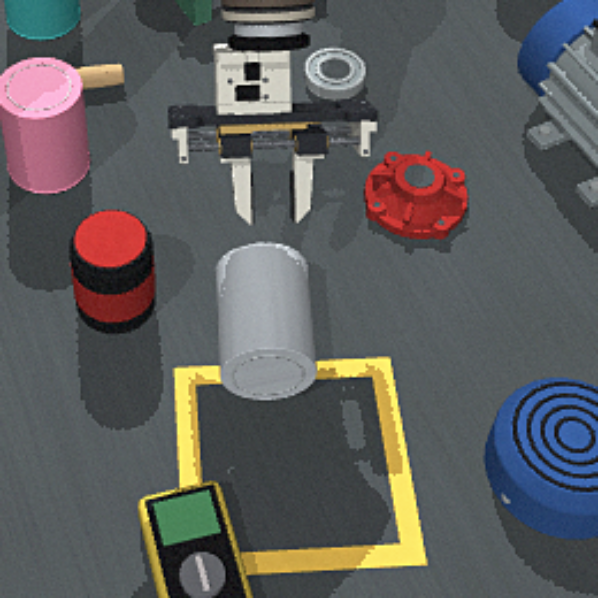

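The crop shows the pot lying on its side with its base at (268,375) toward the square and its mouth at (262,255) under the fingertips at (245,220) and (300,220). The bystanders are untouched.

{"name": "carry_out", "arguments": {"commands": [[0.2,0.4,0,-0.64,0,0,0],[0.0,0.4,0,-0.64,0,0,0],[0.0,0.4,0,-0.64,0,0,0],[0.0,0,0,0,0,-0.92,0],[0.0,0,0,0,0,-0.92,0],[0.0,0,0,0,0,-0.92,0],[0.0,0,0,0,0,-0.92,0],[0.0,0,0,0,0,-0.92,0]]}}

```text
clock: 17.15
position: [0.5452, -0.0478, 0.1062]
ee_rot: [1.816, 1.32, -1.127]
force: [0.6, 0.2, -0.0]
width: 0.004
gripper_force: 0.0
```

{"name": "carry_out", "arguments": {"commands": [[0.0,0,0,0,0,-0.92,0],[0.0,0,0,0,0,0,0]]}}

```text
clock: 17.35
position: [0.544, -0.0468, 0.1026]
ee_rot: [1.739, 1.271, -1.2]
force: [0.6, 0.4, -0.9]
width: 0.006
gripper_force: 0.0
```

```bash
cat >> h.py <<'E'
D=np.array([-.336,-.942]); M=np.array([.5253,-.0785])
E
python3 - <<'E'
from h import *
show();print(tip())
tplan([*(M-.07*D),.12],1.2,D);tplan([*(M-.05*D),.05],1.2,D);tplan([*(M+.03*D),.05],1.2,D)
E
```

```text
t 17.35 pos [ 0.544 -0.047  0.103] q [-0.934  1.13   0.764  1.525  0.255  1.448 -0.683] F [ 0.632  0.41  -0.903] w 0.006323172725337419
[[ 0.105  0.952 -0.289]
 [ 0.343 -0.307 -0.888]
 [-0.933 -0.006 -0.359]]
[ 0.555 -0.014  0.116]
(array([-0.154, -0.281, -0.044]), array([0.264, 0.039, 0.162]))
(array([ 2.173, -0.29 ,  1.707]), array([0.264, 0.039, 0.162]))
(array([ 1.026, -0.387,  4.694]), array([0.264, 0.039, 0.162]))
```

{"name": "carry_out", "arguments": {"commands": [[0.0,0.55,-0.1,0.43,0.26,0.04,0.16],[0.0,0.55,-0.1,0.43,0,0,0],[0.0,0.55,-0.1,0.43,0,0,0],[0.0,0.55,0,0.43,0,0,0],[0.0,0,0,0,0,0,0]]}}

```text
clock: 17.85
position: [0.5295, -0.0661, 0.0374]
ee_rot: [1.776, 1.243, -1.208]
force: [-0.4, -0.0, -0.5]
width: 0.004
gripper_force: 0.0
```

```bash
python3 - <<'E'
from h import *
show();print(tip())
tplan([*(M+.03*D),.05],1.2,D); ridge(('side',))
E
```

```text
t 17.85 pos [ 0.53  -0.066  0.037] q [-0.902  1.207  0.734  1.55   0.206  1.371 -0.741] F [-0.36  -0.037 -0.517] w 0.004116405388173653
[[ 0.126  0.94  -0.316]
 [ 0.343 -0.341 -0.875]
 [-0.931  0.002 -0.366]]
[ 0.541 -0.034  0.051]
(array([-1.104,  0.022,  2.899]), array([-0.038, -0.037, -0.038]))
side 1237 c [ 0.501 -0.137] d [-0.339 -0.941] ends [ 0.522 -0.078] [ 0.482 -0.189] len 0.12414733742536065
```

{"name": "carry_out", "arguments": {"commands": [[0.0,-0.18,0,0.48,0,0,0],[0.0,-0.18,0,0.48,0,0,0],[0.0,-0.18,0,0.48,0,0,0],[0.0,-0.18,0,0.48,0,0,0],[0.0,-0.18,0,0.48,0,0,0],[0.0,-0.18,0,0.48,0,0,0],[0.0,0,0,0,0,0,0]]}}

```text
clock: 18.6
position: [0.5037, -0.1397, 0.0389]
ee_rot: [1.777, 1.24, -1.207]
force: [0.4, 0.5, 0.6]
width: 0.007
gripper_force: 0.0
```

```bash
python3 - <<'E'
from h import *
show();print(tip()); ridge()
s=grab('side'); cv2.imwrite('pics/s6.png',cv2.resize(s['pixels'][180:400,250:470,::-1],None,fx=2.5,fy=2.5))
E
```

```text
t 18.6 pos [ 0.504 -0.14   0.039] q [-0.866  1.181  0.758  1.7    0.25   1.214 -0.744] F [0.36  0.501 0.569] w 0.00654224479877101
[[ 0.129  0.94  -0.316]
 [ 0.342 -0.342 -0.875]
 [-0.931  0.005 -0.365]]
[ 0.515 -0.107  0.052]
side 1224 c [ 0.502 -0.136] d [-0.36  -0.933] ends [ 0.528 -0.068] [ 0.482 -0.189] len 0.13698753741771663
top 913 c [ 0.503 -0.132] d [-0.37  -0.929] ends [ 0.528 -0.07 ] [ 0.481 -0.187] len 0.1339296424746004
```

View pics/s6.png

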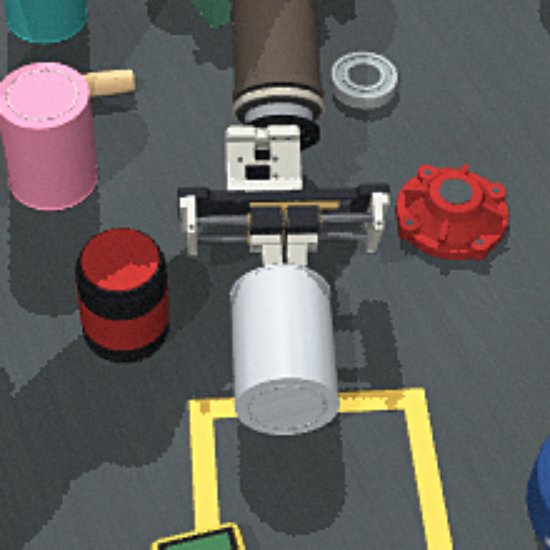

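The crop shows the shut fingertips inside the pot's mouth at (285,262). The hand is clear of the tin at (122,290) and the end bell at (455,205). I start lifting gently.

{"name": "carry_out", "arguments": {"commands": [[0.0,-0.15,0,-0.06,0,0,0],[0.0,-0.15,0,-0.06,0,0,0],[0.0,-0.15,0,-0.06,0,0,0]]}}

```text
clock: 19.05
position: [0.5054, -0.1371, 0.0506]
ee_rot: [1.775, 1.243, -1.203]
force: [0.4, -0.6, -0.1]
width: -0.001
gripper_force: 0.6
```

{"name": "carry_out", "arguments": {"commands": [[0.0,-0.14,0,0.07,0,0.5,0],[0.0,-0.14,0,0.07,0,0.5,0],[0.0,-0.14,0,0.07,0,0.5,0]]}}

```text
clock: 19.35
position: [0.5025, -0.1457, 0.058]
ee_rot: [1.895, 1.329, -1.084]
force: [1.1, 0.7, 0.1]
width: 0.008
gripper_force: 0.4
```

```bash
cat >> h.py <<'E'
def ax():
    """side outline: pitch of pot's upper side from cloud"""
    for n in('side','top'):
        P=blob(grab(n),(.38,.60,-.34,-.075),.03,.17); B=np.array([.483,-.19])
        s=-(P[:,:2]-B)@D; l=(P[:,:2]-B)@[.942,-.336]; k=abs(l)<.02; s,z=s[k],P[k,2]
        print(n,[(lo,int(m.sum()),round(1e3*np.percentile(z[m],90)),round(1e3*np.percentile(z[m],10))) for lo in range(-105,150,15) for m in [(s>lo/1e3)&(s<lo/1e3+.015)] if m.sum()>4])
E
python3 - <<'E'
from h import *
show();print(tip()); ax()
E
```

```text
t 19.35 pos [ 0.502 -0.146  0.058] q [-0.843  1.032  0.764  1.774  0.246  1.13  -0.693] F [1.146 0.704 0.051] w 0.007899214945135994
[[ 0.175  0.941 -0.29 ]
 [ 0.472 -0.338 -0.814]
 [-0.864  0.005 -0.504]]
[ 0.513 -0.116  0.077]
side [(-30, 25, 90, 76), (-15, 305, 90, 40), (0, 134, 95, 87), (15, 132, 98, 90), (30, 123, 100, 93), (45, 126, 103, 96), (60, 124, 106, 99), (75, 124, 109, 102), (90, 92, 111, 105), (105, 115, 114, 104), (120, 32, 145, 113)]
top [(-30, 15, 89, 81), (-15, 87, 91, 82), (0, 85, 95, 85), (15, 87, 100, 90), (30, 89, 101, 93), (45, 89, 106, 96), (60, 86, 108, 99), (75, 92, 112, 103), (90, 92, 114, 102), (105, 97, 117, 33), (120, 21, 150, 118)]
```

{"name": "carry_out", "arguments": {"commands": [[0.0,-0.14,0,0.07,0,0.5,0],[0.0,-0.14,0,0.07,0,0.5,0],[0.0,-0.14,0,0.07,0,0.5,0],[0.0,-0.14,0,0.07,0,0.5,0],[0.0,-0.14,0,0.07,0,0.5,0],[0.0,-0.14,0,0.07,0,0.5,0],[0.0,-0.14,0,0.07,0,0.5,0],[0.0,-0.14,0,0.07,0,0.5,0]]}}

```text
clock: 20.25
position: [0.4924, -0.1725, 0.0699]
ee_rot: [2.189, 1.537, -0.727]
force: [0.1, 0.8, 0.2]
width: 0.008
gripper_force: 0.1
```

```bash
python3 - <<'E'
from h import *
show();print(tip(),-(tip()[:2]-[.483,-.19])@D); ax()
E
```

```text
t 20.25 pos [ 0.492 -0.172  0.07 ] q [-0.681  0.702  0.727  1.928  0.193  0.912 -0.512] F [0.112 0.843 0.216] w 0.00818745945323309
[[ 0.273  0.941 -0.2  ]
 [ 0.751 -0.338 -0.567]
 [-0.601  0.004 -0.799]]
[ 0.5   -0.151  0.099] 0.04191082050577387
side [(-60, 34, 78, 71), (-45, 175, 86, 73), (-30, 172, 95, 84), (-15, 178, 106, 94), (0, 183, 116, 104), (15, 171, 127, 116), (30, 168, 137, 126), (45, 135, 143, 135), (60, 159, 158, 142), (75, 10, 153, 136)]
top [(-60, 30, 75, 67), (-45, 75, 87, 75), (-30, 81, 97, 88), (-15, 82, 109, 96), (0, 82, 121, 108), (15, 88, 131, 120), (30, 93, 143, 130), (45, 37, 141, 43), (60, 9, 88, 51)]
```

{"name": "carry_out", "arguments": {"commands": [[0.0,-0.14,0,0.07,0,0.5,0],[0.0,-0.14,0,0.07,0,0.5,0],[0.0,-0.14,0,0.07,0,0.5,0],[0.0,-0.2,0,0.1,0,0.7,0],[0.0,-0.28,0,0.14,0,1,0],[0.0,-0.28,0,0.14,0,1,0],[0.0,-0.28,0,0.14,0,1,0],[0.0,-0.28,0,0.14,0,1,0]]}}

```text
clock: 21.15
position: [0.4766, -0.217, 0.0656]
ee_rot: [2.556, 1.799, -0.024]
force: [-1.3, -0.2, -1.1]
width: 0.005
gripper_force: 0.0
```

```bash
python3 - <<'E'
from h import *
show();print(tip(),-(tip()[:2]-[.483,-.19])@D); ax()
E
```

```text
t 21.15 pos [ 0.477 -0.217  0.066] q [-0.005  0.427  0.418  1.992 -0.214  0.762  0.19 ] F [-1.294 -0.165 -1.096] w 0.0050183665771408315
[[ 0.337  0.941 -0.004]
 [ 0.941 -0.337 -0.022]
 [-0.022  0.004 -1.   ]]
[ 0.477 -0.216  0.103] -0.02676613137610743
side [(-90, 475, 118, 40), (-45, 143, 138, 112), (-15, 155, 70, 33)]
top [(-15, 37, 121, 64), (0, 33, 120, 39)]
```

{"name": "carry_out", "arguments": {"commands": [[0.0,0,0,-0.3,0,0,0],[0.0,0,0,-0.6,0,0,0],[0.0,0,0,-1,0,0,0],[0.0,0,0,-1,0,0,0],[0.0,0,0,-1,0,0,0],[0.0,1,0,0,0,0,0],[0.0,1,0,0,0,0,0],[0.0,1,0,0,0,0,0]]}}

```text
clock: 22.05
position: [0.5029, -0.1411, 0.1615]
ee_rot: [2.551, 1.801, -0.031]
force: [0.0, -0.3, -0.5]
width: -0.0
gripper_force: 0.0
```

```bash
python3 - <<'E'
from h import *
show()
E1=np.array([-.315,-.949]);E2=np.array([-.952,.306])
for n in('side','top'):
    im=grab(n,None if n=='top' else 's7f.png'); P=blob(im,(.36,.6,-.36,-.13),.113,.127)[:,:2]
    c,r=cv2.minEnclosingCircle(P.astype('f4')); c=np.array(c)
    print(n,len(P),c,r,'off',(c-C0)@E1,(c-C0)@E2)
    if n=='side': cv2.imwrite('pics/s7.png',cv2.resize(im['pixels'][200:480,250:530,::-1],None,fx=2,fy=2))
E
```

```text
t 22.05 pos [ 0.503 -0.141  0.162] q [-0.195  0.301  0.442  1.885 -0.12   0.985 -0.046] F [ 0.027 -0.339 -0.479] w -0.0003164210468236383
[[ 0.335  0.942 -0.005]
 [ 0.942 -0.335 -0.027]
 [-0.027  0.004 -1.   ]]
side 413 [ 0.467 -0.23 ] 0.047438230365514755 off -0.02226078019773961 0.026237387471437442
top 85 [ 0.461 -0.248] 0.04131687059998512 off -0.0027352118763923753 0.0260313387145996
```

View pics/s7.png

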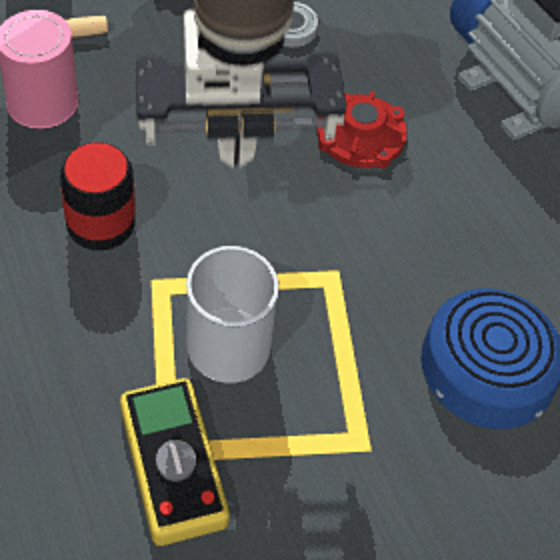

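The crop shows the pot standing mouth-up, its rim ellipse centred at (232,286), inside the tape. The fingers at (238,160) are clear, and the tin, end bell, meter and cowl look unmoved.

```bash
python3 - <<'E'
from h import *
im=grab('side'); c=world(im,366,343,.12)[:2]; E1=np.array([-.315,-.949]);E2=np.array([-.952,.306])
o=[(c-C0)@E1,(c-C0)@E2]; print(c,o)
t=grab('top'); hs=lambda u,v:world(t,u,v).round(3); print('tin',hs(349,301),'bell',hs(345,179))
if max(map(abs,o))<.034: print(arm.sign_off())
E
```

```text
[ 0.46532362 -0.23246281] [np.float64(-0.018985730763078607), np.float64(0.026852297901659695)]
tin [ 0.389 -0.031  0.106] bell [ 0.723 -0.021  0.048]
the job is handed in; nothing more can be done
None
```

The job is handed in: the pot was rolled over on the bench and now stands mouth-up inside the yellow square, about 19 mm and 27 mm off centre along its sides (limit 41 mm). The highest contact force I read was about 4 N, and no bystander looked moved in the last picture.

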